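Uncover the gas valve box and shut the red valve

TASK

Push the blue cover of the gas valve box back by its black bar, all the way to the rear stop, so that the two valve handles under it come into view; slide it only, do not lift it out of its guides. Then push the red handle a quarter turn clockwise until it is fully shut, straight across its pipe. Leave the yellow handle and everything else on the bench as they are, and leave the cover open.

Things in the scene. Friction and masses are not known exactly. Their poses are not given: they have to be found in the camera images.
- box: (sizes in mm) fixed light grey gas valve box, 350 (x) x 340 (y), rims 82 high. Origin: centre of its underside, without the fittings behind it; x points to its rear, away from the robot within 20 degrees. Front half: open chamber, inside x -163 to 0, y -150 to 150, floor 6 high. Rear half: closed deck 70 high, where the cover goes. Behind (x 176 to 216): brass block and gauges up to 112 high.
- cover: blue sheet-metal cover, 170 (x) x 316 (y) x 6 thick, 0.25 to 0.6 kg, lying loose on ledges 70 high between the box's side rims, so it only slides along the box's x, about 168 in all, with a few N of friction; it stays where it is left. Origin: centre of its underside; axes as the box's. It is at box x = -84 when shut and +84 when fully back against the rear rim; it may start a little ajar.
- cover_bar (a point): centre of the top of the black push bar that stands on the cover: 100 long (y) x 12 thick (x) x 26 high above the cover, its top 102 above the bench. It lies at cover x = -35, nearer the cover's front edge, so there is some 44 of flat cover in front of it; push its front face.
- red_valve: ball valve with the red (marked) handle, in the chamber under the cover, on the left or the right (drawn at random; the yellow one takes the other place). Origin: on the handle's turning axis, at bench height, at box x = -30 and box y = -80 or +55; axes as the box's. Its 18 thick pipe runs forward (-x) from it, pipe top 31 high; brass body 34 square, top 38 high.
- red_lever (a joint): angle of the red handle (rad): 0 = open, handle points along its pipe to the box's front (-x of the box); grows as it turns clockwise seen from above; 1.571 = shut against its stop, pointing to the box's +y. Starts 0 to 0.3. The handle is a flat bar reaching 78 from the axis, 12 wide, from 45 to 63 above the bench; about 2 N at its end turns it and it stays where it is left.
- red_tip (a point): top face of the red handle, 74 from its turning axis
- yellow_valve: the same valve with a yellow handle, to be left alone; origin and axes as for the red one
- yellow_lever (a joint): angle of the yellow handle, as for the red one; starts 0 to 0.1 (open)
- yellow_tip (a point): top face of the yellow handle, 74 from its turning axis
- amber_bottle: amber glass bottle with a red cap, 60 across, 110 tall; bystander, origin centre of its underside
- white_jar: white jar with a red cap, 64 across, 75 tall; bystander, origin centre of its underside
- beaker: open glass beaker, 70 across, 85 tall; bystander, origin centre of its underside
- wrench: steel wrench lying flat; bystander, origin near the middle of its length, on its underside
- screwdriver: screwdriver lying flat; bystander, origin near the middle of its length, on its underside
- stopper: red plastic stopper, 36 across, 50 tall; bystander, origin centre of its underside
- sample_case: grey sample case, 70 x 100 x 35; bystander, origin centre of its underside

How it is judged:
By the outcome, as a careful person would: the job done as asked, in the order asked, and still so for the second after the job is handed in, with the robot touching nothing.
It also fails if it takes over 54 s, if anything falls off the work surface, if the arm or the gripper's body presses on something with over 40 N, if the wrist force passes 120 N, or if a joint passes its speed limit or range.

ROBOT

A 6-joint arm with a two-finger parallel gripper is mounted at the origin on the work surface. World frame = base frame: x ahead of the robot, y to its left, z up, the work surface at z = 0. Lengths are in mm, angles in rad, forces in N, time in s.
With the tool pointing down it reaches from about 325 to 1000 mm from the base axis. Payload 5.1 kg.
Tool frame: the origin (TCP) lies at the very end of the fingers, on their centre line; the grasp point (between the pads) lies 19 mm behind it (robot.grasp_offset is the distance from the TCP to the grasp point, in mm); z points along the fingers, y is the direction in which the jaws open and shut (so a half turn about z gives the same grasp; the last joint's range is limited). The gripper opens to 85 mm and grips with 20 to 120 N. Pads are 22 mm wide; open, the fingers measure 114 mm over their backs; the gripper's body (76 mm by 85 mm) begins 54 mm behind the grasp point. The pads swing forward as they close: fully open they stand 13 mm farther back than shut.
Start: joints at [1.064, 0.124, 1.65, -0, 1.367, -0.083], TCP at [267.316, 592.475, 231.322] pointing down, gripper open.
Joint ranges: [-2.61, 2.61], [-1.02, 2.33], [0.03, 2.71], [-1.35, 4.49], [0.32, 2.68], [-2.91, 2.91]. Speed limits (rad/s): [2.57, 2.57, 3.14, 3.14, 3.14, 3.14].

INTERFACE

Orientations are given as a rotation vector (axis times angle).
In Python, from bench import robot, snapshot, camera_model, ticket gives the robot as it stands. The module is installed in compiled form; this text tells all that it offers.
- The arm moves only by the tool apply_moves, never from a script. Its argument "steps" is one flat list of numbers, 7 for each row, row after row: the turn, a rotation vector about the world's x, y, z in units of 0.15 rad (1.0 is 0.15 rad), then the shift along the world's x, y, z in units of 300 mm (1.0 is 300 mm), then the opening, from -1 (shut) to 1 (fully open), so that 0 is half open. A call has 1 to 10 rows; each row shifts and turns the commanded pose from where the row before left it; what a row does not reach is not made up. A row lasts 1/8 s, in which the tool goes at most 62.5 mm and 10.7 degrees, less where a joint would pass 70% of its speed; a pose out of reach is approached as far as the arm can. A call with a number of a shift or a turn outside -1 to 1 is refused whole. A call with a gripper value outside its range is refused whole. The fingers move at their own pace and stop on an object; "grip_force" is the grip in N (left out, the last holds). Time passes only in rows, so rows that do not move let the fingers close. It gives the time, the measured TCP pose, the force and the opening at its end, in the units of the state.
- robot.sense(): the state, without advancing time (a new reading comes with each control period).
- snapshot(name): name is "side" or "top"; returns the picture (384x512x3 uint8, red, green, blue); there is no depth.
- camera_model(name): a dict with "K" (3x3 intrinsics, pixels), "xyz" and "orientation" of the camera in the world. Camera axes: x right, y up, looking along -z (the intrinsics and any distortion apply to the point x, -y, -z); pixel columns grow to the right and rows downward; lengths in mm; the calibration is good to about 2 mm. A picture is of the moment at which its call begins. camera_model takes no time and is no camera call.
- ticket.close_job(): hands the job in, once; it reports no verdict.
The state is a dict: "time": time; "joint_pos": joint angles; "dq": joint speeds; "tau": joint torques, N m; "tcp_pos": TCP position; "tcp_rot": TCP orientation; "ft_force": force on the tool from outside, world axes, zero at the start; "wrist_torque": the same for the moment, N m; "opening": finger opening in mm.
Only numpy, scipy, OpenCV 4.12 (cv2) and the standard library are available. Lean on these libraries where they do the work, as an engineer would, in place of code of your own. Each camera call takes 0.05 s, during which the arm holds its last target.

## Working session

There is one attempt and no reset: what is moved stays moved. The work goes in short steps, Python scripts to look and compute and a tool call to move; the robot and the scene stay as the last step left them, time stands still between calls to the robot, and variables do not carry over. Pictures are saved under pics/ and viewed, and the job is handed in when it is done.

Besides the shell and the picture viewer there is one more tool, called as name(argument=value, ...), one argument or row to a line, values as JSON. apply_moves: Moves the arm, as the interface text tells. Its arguments: {"type":"object","properties":{"steps":{"type":"array","items":{"type":"number","minimum":-1,"maximum":1}},"grip_force":{"type":"number"}},"required":["steps"]}

```bash
mkdir -p pics; python3 - <<'E'
from bench import robot,snapshot,camera_model
import cv2
print(robot.sense())
for n in("side","top"):
    m=camera_model(n);print(n,m)
    cv2.imwrite(f"pics/{n}0.png",cv2.resize(snapshot(n)[:,:,::-1],(800,600),interpolation=cv2.INTER_CUBIC))
E
```

```text
{'time': 0.0, 'joint_pos': array([ 1.06440932e+00,  1.24491239e-01,  1.65169982e+00, -8.15479677e-06,
        1.36751180e+00, -8.25976835e-02]), 'dq': array([-0.0015721 , -0.00058676,  0.00154953,  0.00053883, -0.00166143,
        0.00057923]), 'tau': array([-2.26041607e-04, -4.23627341e+01, -3.65452623e+01, -4.94891935e-05,
        7.05882849e-03,  1.25022834e-05]), 'tcp_pos': array([267.01393205, 591.93779591, 230.0467405 ]), 'tcp_rot': array([-0.66058632, -3.07073607,  0.00317503]), 'ft_force': array([ 0.88260268, -0.11842362, -0.67531306]), 'wrist_torque': array([ 0.04279344, -0.00088825,  0.02923842]), 'opening': 85.70226600358502}
side {'K': array([[365.5482371 ,   0.        , 246.84447522],
       [  0.        , 365.5482371 , 186.10170651],
       [  0.        ,   0.        ,   1.        ]]), 'xyz': array([540.6905046 , 720.52752504, 827.71488035]), 'orientation': array([ 0.03880225, -1.16877175, -2.87205159])}
top {'K': array([[422.01693623,   0.        , 254.34159047],
       [  0.        , 422.01693623, 197.13671202],
       [  0.        ,   0.        ,   1.        ]]), 'xyz': array([ 436.09903174,    3.04980068, 1273.57293105]), 'orientation': array([ 0.0844518 , -0.10300882, -1.55483643])}
```

View pics/top0.png

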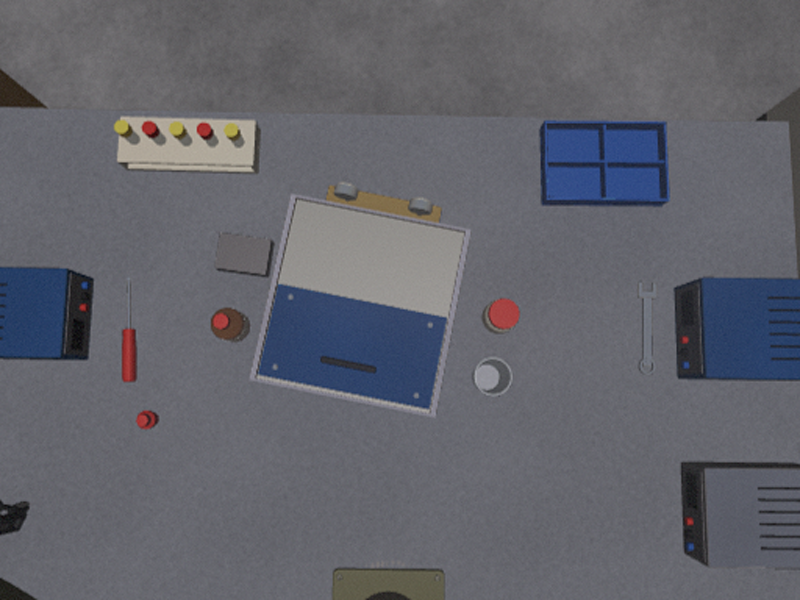

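View pics/side0.png

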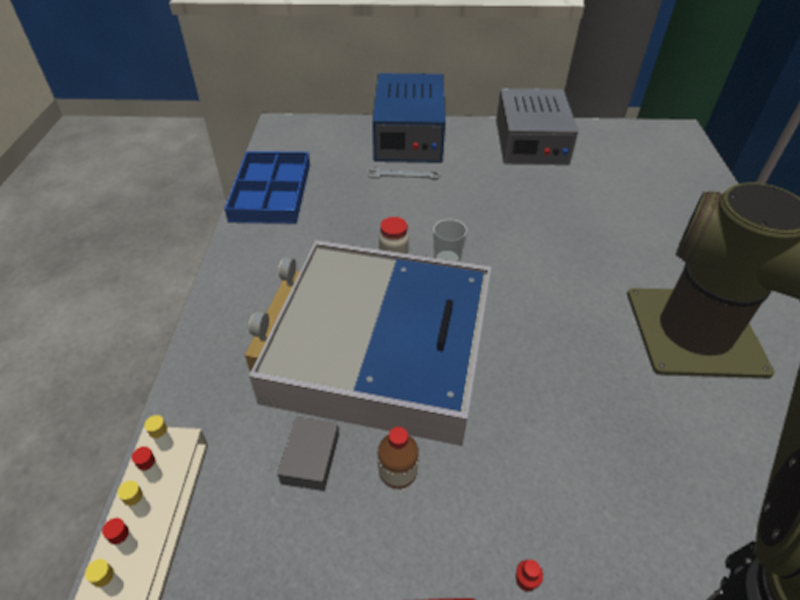

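The top view shows the box corners (800x600 px) at about (292,196), (468,231), (434,414) and (252,379). The bar runs from (321,358) to (376,370), and the cover looks nearly shut.

```bash
cat > h.py <<'E'
import numpy as np
from bench import robot,snapshot,camera_model
from scipy.spatial.transform import Rotation as R
import cv2
def ray(n,u,v):
    m=camera_model(n);K=m['K']
    d=np.array([(u-K[0,2])/K[0,0],-(v-K[1,2])/K[1,1],-1.]);return m['xyz'],R.from_rotvec(m['orientation']).as_matrix()@d
def pl(n,u,v,z):
    c,d=ray(n,u,v);return c+d*(z-c[2])/d[2]
def px(n,p):
    m=camera_model(n);K=m['K'];q=R.from_rotvec(m['orientation']).inv().apply(np.array(p)-m['xyz'])
    return np.array([K[0,2]+K[0,0]*q[0]/-q[2],K[1,2]-K[1,1]*q[1]/-q[2]])
def crop(n,u0,v0,u1,v1,s,f):
    im=snapshot(n)[v0:v1,u0:u1,::-1];cv2.imwrite(f,cv2.resize(im,None,fx=s,fy=s,interpolation=cv2.INTER_CUBIC))
E
python3 - <<'E'
from h import *
crop("top",150,115,310,275,3.75*1,"pics/tc1.png")
crop("side",150,145,325,290,4,"pics/sc1.png")
s=1.5625
for c in[(292,196),(468,231),(434,414),(252,379)]: print(pl("top",c[0]/s,c[1]/s,82).round(1))
for c in[(321,358),(376,370)]: print(pl("top",c[0]/s,c[1]/s,102).round(1))
for c in[(450,300),(440,350)]: print(pl("side",c[0]/s,c[1]/s,102).round(1))
E
```

```text
[785.7 188.1  82. ]
[ 724.7 -138.7   82. ]
[389.6 -78.   82. ]
[447.5 248.8  82. ]
[485.9 124.2 102. ]
[466.   26.5 102. ]
[466.5  31.4 102. ]
[486.  143.1 102. ]
```

View pics/tc1.png

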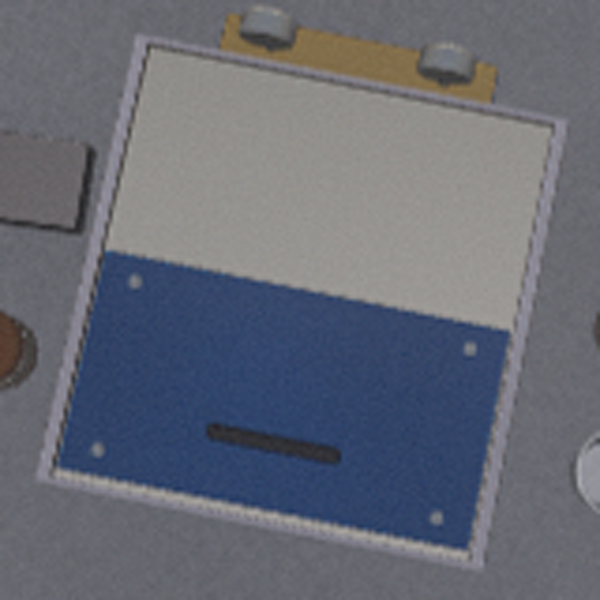

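View pics/sc1.png

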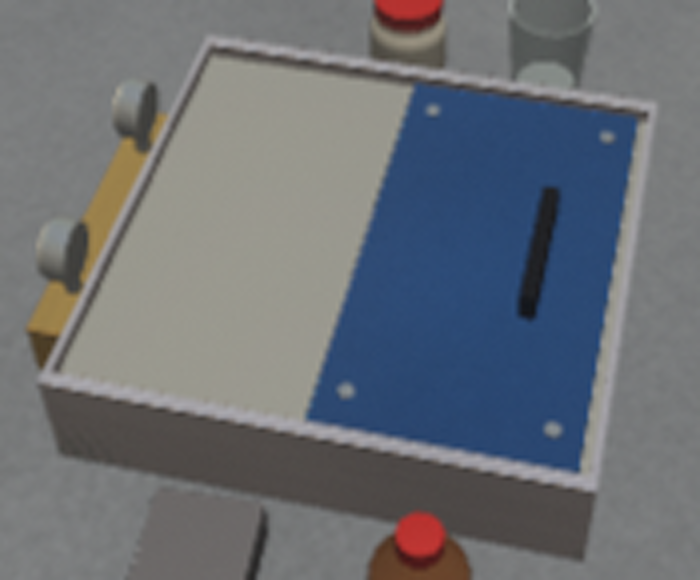

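The crop of the top view gives the outer rim corners at (139,36), (567,120), (480,568) and (38,478). The bar top runs from (207,431) to (341,455), at crop scale 3.75 and offset (150,115). I'll fit the box pose from these.

```bash
cat >> h.py <<'E'
E
python3 - <<'E'
from h import *
from scipy.optimize import least_squares
T=lambda p:(p[0]/3.75+150,p[1]/3.75+115)
S=lambda p:(p[0]/4+150,p[1]/4+145)
loc=np.array([[175,170,82],[175,-170,82],[-175,-170,82],[-175,170,82]])
t=[T(p) for p in[(139,36),(567,120),(480,568),(38,478)]]
s=[S(p) for p in[(38,380),(210,38),(658,104),(598,490)]]
def bx(q,l):
    c,sn=np.cos(q[2]),np.sin(q[2]);return np.array([q[0]+c*l[0]-sn*l[1],q[1]+sn*l[0]+c*l[1],l[2]])
def f(q,which="ts"):
    r=[]
    if 't' in which:
        for l,p in zip(loc,t): r+=list(px("top",bx(q,l))-p)
    if 's' in which:
        for l,p in zip(loc,s): r+=list(px("side",bx(q,l))-p)
    return np.array(r)
for w in("ts","t","s"):
    o=least_squares(f,[587,55,-.18],args=(w,),x_scale=[1,1,.01]);print(w,o.x,f(o.x,w).round(1))
    q=o.x
    for n,u in[("top",T((207,431))),("top",T((341,455))),("side",S((551,187))),("side",S((526,318)))]:
        p=pl(n,*u,102)[:2]-q[:2];c,sn=np.cos(q[2]),np.sin(q[2]);print(n,c*p[0]+sn*p[1],-sn*p[0]+c*p[1])
E
```

```text
ts [ 5.86653656e+02  5.52748528e+01 -1.85484517e-01] [-0.8 -0.6  0.2 -0.   0.3  0.8 -1.   0.6 -0.  -0.1 -0.4 -1.3 -0.1 -0.7
 -0.3 -0.1]
top -114.11406110314826 49.358603159496255
top -111.85474084240299 -51.057315185294385
side -112.92934933510762 -46.36198669230801
side -115.12071421758549 69.37657277667533
t [ 5.87280965e+02  5.43193991e+01 -1.85683607e-01] [-0.5 -0.8  0.5 -0.2  0.6  0.6 -0.6  0.4]
top -114.91680512657716 50.159100239186934
top -112.63749310688739 -50.25636630748193
side -113.71303637117627 -45.56125185133867
side -115.92744359834363 70.17686904508776
s [ 5.86065017e+02  5.66425831e+01 -1.85499145e-01] [ 0.1  0.4 -0.2 -1.   0.2 -0.4 -0.1  0.5]
top -113.2839814569701 48.12123497328706
top -111.0231922796635 -52.294650310686066
side -112.09786945704967 -47.599337537925564
side -114.2909274006878 68.13918986267424
```

Box centre is about (587,55) with yaw -0.185, and the bar is at box x ≈ -114, so the cover is about 5 mm ajar. I'll shut the fingers and move over to the front of the bar.

apply_moves(
  steps=[0,0,0.16,0.05,-0.14,0,-1,0,0,0.16,0.05,-0.14,0,-1,0,0,0.16,0.05,-0.14,0,-1,0,0,0.16,0.05,-0.14,0,-1,0,0,0.16,0.05,-0.14,0,-1,0,0,0.16,0.05,-0.14,0,-1,0,0,0.16,0.05,-0.14,0,-1,0,0,0.16,0.05,-0.14,0,-1,0,0,0.16,0.05,-0.14,0,-1,0,0,0.16,0.05,-0.14,0,-1],
)

```text
time: 1.45
tcp_pos: [417.5, 171.1, 231.3]
tcp_rot: [0.287, 3.128, 0.0]
ft_force: [-0.3, -0.3, -0.2]
opening: -0.1
```

apply_moves(
  steps=[0,0,0,0.025,-0.1,-0.05,-1,0,0,0,0.025,-0.1,-0.1,-1,0,0,0,0.023,-0.094,-0.1,-1,0,0,0,0,0,-0.1,-1,0,0,0,0,0,-0.03,-1,0,0,0,0,0,0,-1],
)

```text
time: 2.2
tcp_pos: [439.0, 84.5, 117.2]
tcp_rot: [-0.288, -3.128, 0.0]
ft_force: [-0.8, -0.3, 1.1]
opening: -0.0
```

```bash
python3 - <<'E'
from h import *
s=robot.sense();print(s['tcp_pos'],s['ft_force'],px("top",s['tcp_pos']),px("side",s['tcp_pos']))
crop("side",200,110,375,255,4,"pics/s2.png")
E
```

```text
[438.9659093   84.45656763 117.19876087] [-0.75647942 -0.26385009  1.07941021] [219.04583096 246.35080755] [299.70333789 203.12622174]
```

View pics/s2.png

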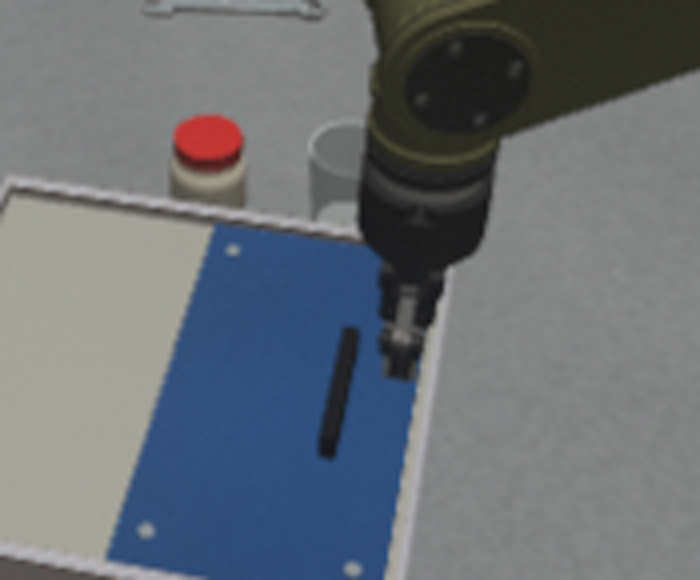

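The fingers are in front of the bar with their tip at crop (400,375), as predicted. I'll descend and then push along box x.

apply_moves(
  steps=[0,0,0,0,0,-0.06,-1,0,0,0,0,0,-0.033,-1,0,0,0,0.016,-0.003,0,-1,0,0,0,0.016,-0.003,0,-1,0,0,0,0.016,-0.003,0,-1],
)

```text
time: 2.88
tcp_pos: [454.5, 81.5, 90.0]
tcp_rot: [0.288, 3.127, 0.0]
ft_force: [-0.1, -0.2, -0.6]
opening: -0.0
```

apply_moves(
  steps=[0,0,0,0.02,-0.0038,0,-1,0,0,0,0.02,-0.0038,0,-1,0,0,0,0.033,-0.0062,0,-1,0,0,0,0.033,-0.0062,0,-1,0,0,0,0.033,-0.0062,0,-1,0,0,0,0.033,-0.0062,0,-1],
)

```text
time: 3.62
tcp_pos: [505.7, 71.8, 89.5]
tcp_rot: [-0.288, -3.128, -0.0]
ft_force: [-5.9, 0.7, 4.2]
opening: -0.0
```

```bash
python3 - <<'E'
from h import *
s=robot.sense();print(s['tcp_pos'],s['ft_force'])
crop("side",175,110,350,255,4,"pics/s3.png")
E
```

```text
[505.71822962  71.77106004  89.48122211] [-5.88789978  0.73127661  4.15584635]
```

View pics/s3.png

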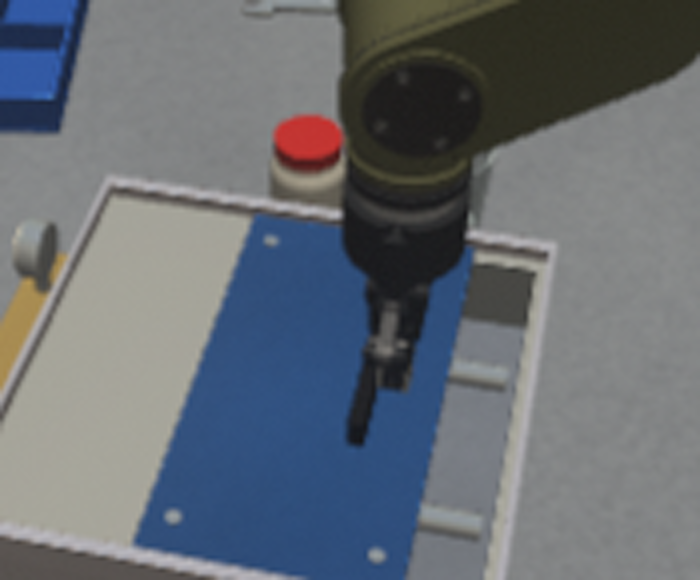

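The cover slides evenly and the pipes at the front are coming into view. I'll keep pushing.

apply_moves(
  steps=[0,0,0,0.033,-0.0062,0,-1,0,0,0,0.033,-0.0062,0,-1,0,0,0,0.033,-0.0062,0,-1,0,0,0,0.033,-0.0062,0,-1,0,0,0,0.033,-0.0062,0,-1,0,0,0,0.033,-0.0062,0,-1,0,0,0,0.033,-0.0062,0,-1,0,0,0,0.033,-0.0062,0,-1,0,0,0,0.033,-0.0062,0,-1],
)

```text
time: 4.8
tcp_pos: [595.0, 55.0, 89.2]
tcp_rot: [0.288, 3.128, -0.0]
ft_force: [-1.1, -0.3, -1.2]
opening: 0.1
```

apply_moves(
  steps=[0,0,0,0.013,-0.0025,0,-1,0,0,0,0.013,-0.0025,0,-1,0,0,0,0.01,-0.0018,0,-1],
)

```text
time: 5.18
tcp_pos: [605.2, 53.1, 89.5]
tcp_rot: [-0.288, -3.128, 0.0]
ft_force: [-3.0, -1.1, 1.2]
opening: -0.2
```

apply_moves(
  steps=[0,0,0,0.01,-0.0018,0,-1,0,0,0,0.01,-0.0018,0,-1,0,0,0,0.007,-0.0013,0,-1],
)

```text
time: 5.55
tcp_pos: [613.3, 51.6, 89.5]
tcp_rot: [-0.288, -3.128, -0.0]
ft_force: [-1.6, 1.3, 1.6]
opening: -0.1
```

apply_moves(
  steps=[0,0,0,0.007,-0.0013,0,-1,0,0,0,0,0,0,-1],
)

```text
time: 5.8
tcp_pos: [615.7, 51.2, 89.5]
tcp_rot: [0.288, 3.127, -0.0]
ft_force: [-1.6, 0.6, -0.6]
opening: 0.3
```

```bash
python3 - <<'E'
from h import *
s=robot.sense();print(s['tcp_pos'],s['ft_force'])
crop("side",145,110,320,255,4,"pics/s4.png")
crop("top",150,115,310,275,3.75,"pics/t4.png")
E
```

```text
[615.72163151  51.15852325  89.48985058] [-1.63187828  0.61472894 -0.55058483]
```

View pics/s4.png

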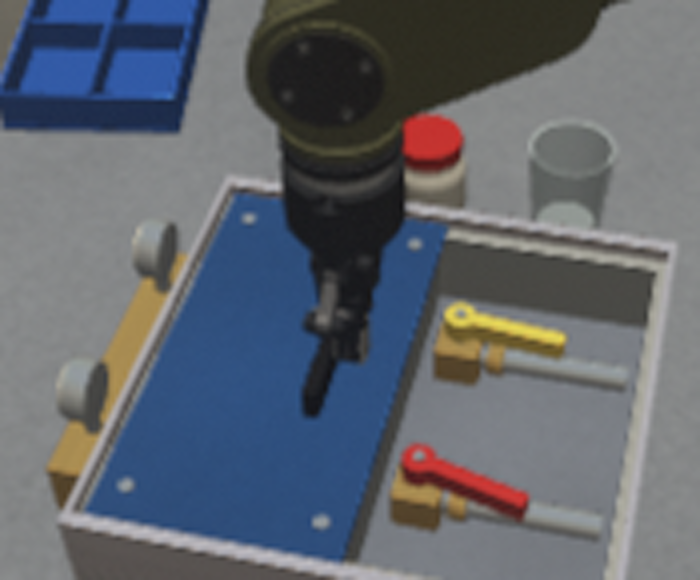

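View pics/t4.png

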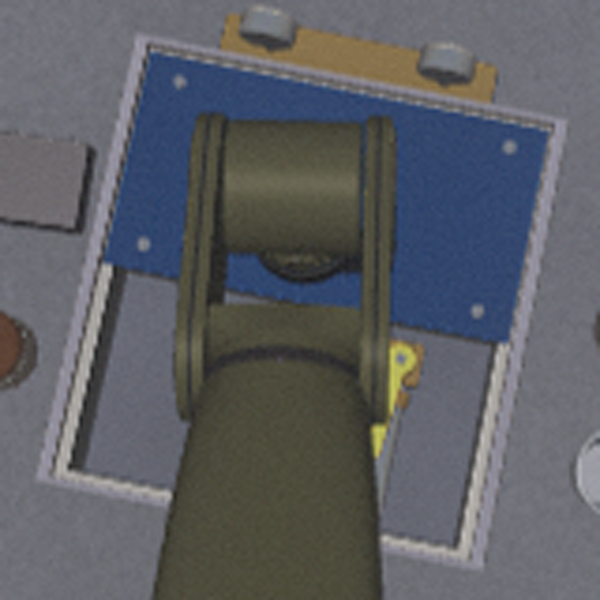

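Red is on the left (+55). The cover isn't firmly against the stop yet, because no force has built up, so I'll push in small steps.

apply_moves(
  steps=[0,0,0,0.006,-0.0011,0,-1,0,0,0,0.004,-0.0008,0,-1],
)

```text
time: 6.15
tcp_pos: [618.2, 50.7, 89.5]
tcp_rot: [-0.288, -3.128, 0.0]
ft_force: [-3.6, 0.7, 1.9]
opening: 0.4
```

apply_moves(
  steps=[0,0,0,0.006,-0.0011,0,-1,0,0,0,0,0,0,-1],
)

```text
time: 6.4
tcp_pos: [619.9, 50.4, 89.5]
tcp_rot: [-0.288, -3.127, -0.0]
ft_force: [-4.5, 1.1, 2.9]
opening: 0.0
```

apply_moves(
  steps=[0,0,0,0.006,-0.0011,0,-1,0,0,0,0,0,0,-1],
)

```text
time: 6.65
tcp_pos: [619.9, 50.5, 89.5]
tcp_rot: [-0.288, -3.123, -0.0]
ft_force: [-11.7, 1.2, 8.4]
opening: 0.3
```

The position stalled while force rose to 12 N, so the cover is at the rear stop. I'll back off, rise, and look.

apply_moves(
  steps=[0,0,0,-0.05,0.0092,0,-1,0,0,0,0,0,0.1,-1,0,0,0,-0.1,0.02,0.1,-1,0,0,0,-0.15,-0.1,0.1,-1,0,0,0,-0.1,-0.15,0.1,-1,0,0,0,0,-0.15,0,-1,0,0,0,0,-0.15,0,-1,0,0,0,0,-0.15,0,-1,0,0,0,0,0,0,-1],
)

```text
time: 7.78
tcp_pos: [501.9, -153.9, 209.5]
tcp_rot: [0.295, 3.126, -0.002]
ft_force: [0.2, -0.7, -0.3]
opening: -0.0
```

```bash
python3 - <<'E'
from h import *
s=robot.sense();print(s['tcp_pos'],s['ft_force'])
crop("side",145,130,320,290,4,"pics/s5.png")
crop("top",150,115,310,275,3.75,"pics/t5.png")
E
```

```text
[ 501.91379992 -153.85456881  209.53508702] [ 0.21692577 -0.67181883 -0.27214871]
```

View pics/s5.png

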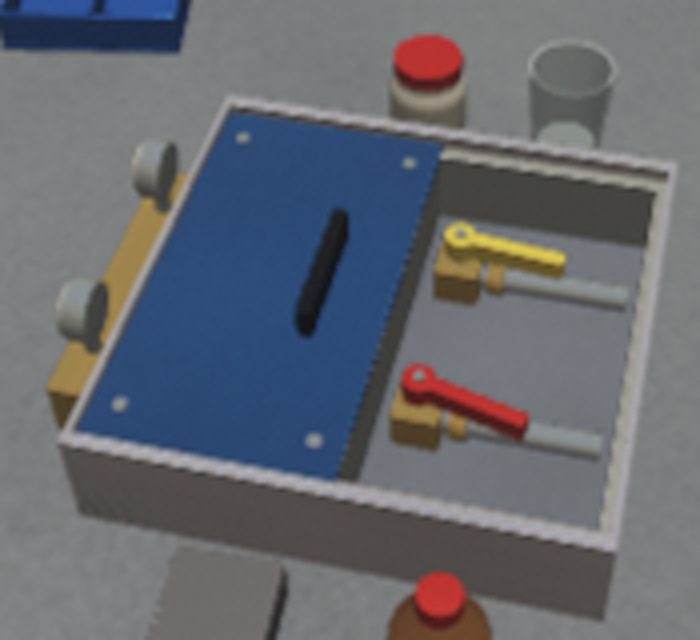

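View pics/t5.png

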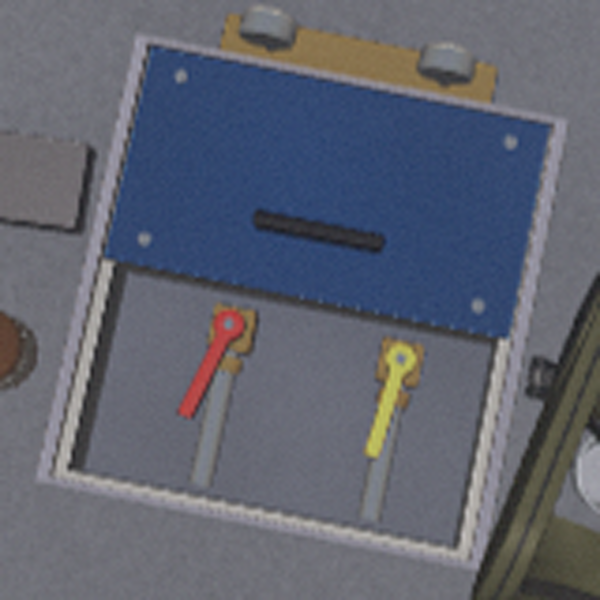

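The cover is fully back. In the top crop, the red pivot is at (230,324) with its end at (185,413), and the yellow pivot is at (401,358) with its end at (374,455).

```bash
cat >>h.py <<'E'
Q=(586.7,55.3,-.1855)
def tobox(p):
    p=np.array(p[:2])-Q[:2];c,s=np.cos(Q[2]),np.sin(Q[2]);return np.array([c*p[0]+s*p[1],-s*p[0]+c*p[1]])
def toworld(l):
    c,s=np.cos(Q[2]),np.sin(Q[2]);return np.array([Q[0]+c*l[0]-s*l[1],Q[1]+s*l[0]+c*l[1]])
E
python3 - <<'E'
from h import *
for n,o,k,L in[("top",(150,115),3.75,[(230,324),(185,413),(401,358),(374,455),(256,218),(382,242)]),("side",(145,130),4,[(419,380),(524,423),(459,236),(563,260)])]:
    for i,p in enumerate(L):
        z=102 if i>3 else 63
        print(n,tobox(pl(n,p[0]/k+o[0],p[1]/k+o[1],z)).round(1))
th0=.27;pv=np.array([-30,55.])
for th in np.linspace(th0,np.pi/2,9):
    a,b=abs(np.sin(th)),abs(np.cos(th))
    d=6+11*a+14*b; c=pv+62*np.array([-np.cos(th),np.sin(th)])+d*np.array([-np.sin(th),-np.cos(th)])
    print(round(th,2),c.round(1),toworld(c).round(1))
print(toworld([-100,10]))
E
```

```text
top [-29.6  53.6]
top [-103.3   72.9]
top [-29.3 -80.4]
top [-106.   -74.8]
top [48.9 47. ]
top [ 49.9 -49.2]
side [-30.8  58.9]
side [-104.6   77.9]
side [-29.3 -76.3]
side [-106.4  -69.7]
0.27 [-95.7  49.9] [501.8 122. ]
0.43 [-96.1  59.8] [503.3 131.8]
0.6 [-94.7  70.1] [506.6 141.6]
0.76 [-91.3  80.4] [511.7 151.1]
0.92 [-86.   90.3] [518.8 159.9]
1.08 [-78.7  99.3] [527.6 167.4]
1.25 [-69.6 107.1] [538.  173.4]
1.41 [-58.9 113.1] [549.7 177.3]
1.57 [-47. 117.] [562.1 179. ]
[490.25996434  83.57223941]
```

apply_moves(
  steps=[0,0,0,-0.01,0.15,0,-1,0,0,0,-0.01,0.15,0,-1,0,0,0,-0.01,0.15,0,-1,0,0,0,-0.01,0.15,0,-1,0,0,0,0,0.185,0,-1,0,0,0,0,0,-0.13,-1,0,0,0,0,0,-0.13,-1,0,0,0,0,0,0,-1],
)

```text
time: 8.88
tcp_pos: [486.8, 85.4, 127.9]
tcp_rot: [-0.284, -3.122, 0.002]
ft_force: [0.0, 0.4, 1.0]
opening: 0.1
```

```bash
python3 - <<'E'
from h import *
s=robot.sense();print(s['tcp_pos'],s['ft_force'],tobox(s['tcp_pos']))
crop("side",145,130,320,290,4,"pics/s6.png")
E
```

```text
[486.79621567  85.3698579  127.93265485] [0.029082   0.4131544  0.95503835] [-103.73587425   11.12793203]
```

View pics/s6.png

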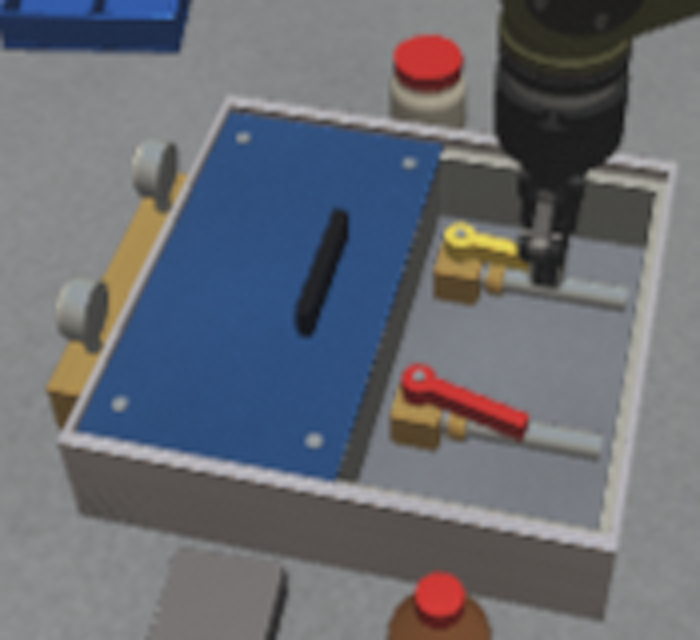

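The fingers are above the gap between the two handles. I'll descend to z ≈ 50 and approach the red handle.

apply_moves(
  steps=[0,0,0,0.015,0,-0.09,-1,0,0,0,0,0,-0.09,-1,0,0,0,0,0,-0.08,-1,0,0,0,0.015,0.04,0,-1,0,0,0,0.012,0.03,0,-1,0,0,0,0,0,0,-1],
)

```text
time: 9.68
tcp_pos: [504.4, 106.3, 55.6]
tcp_rot: [0.286, 3.125, 0.001]
ft_force: [0.3, 0.1, 0.2]
opening: 0.0
```

apply_moves(
  steps=[0,0,0,-0.002,0.025,-0.016,-1,0,0,0,-0.002,0.027,0,-1,0,0,0,0,0.033,0,-1,0,0,0,0.012,0.033,0,-1,0,0,0,0.017,0.03,0,-1,0,0,0,0,0,0,-1],
)

```text
time: 10.42
tcp_pos: [510.4, 150.6, 48.6]
tcp_rot: [-0.287, -3.128, -0.001]
ft_force: [0.3, 0.3, -0.4]
opening: -0.0
```

```bash
python3 - <<'E'
from h import *
s=robot.sense();print(s['tcp_pos'],s['ft_force'],tobox(s['tcp_pos']))
crop("side",145,130,320,290,4,"pics/s7.png")
E
```

```text
[510.395405   150.56270656  48.63708225] [ 0.27269091  0.25338642 -0.40320979] [-92.56558619  79.55492902]
```

View pics/s7.png

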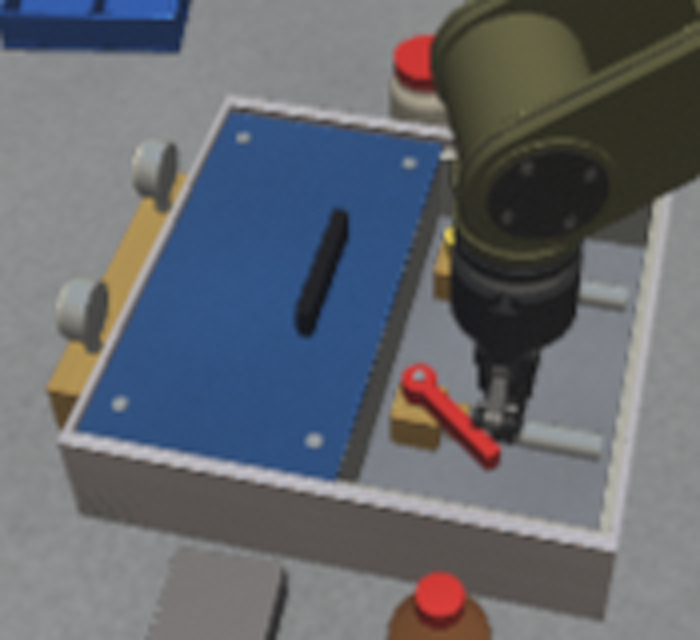

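The red handle is turning as planned, with the fingers behind it. I'll continue the arc.

apply_moves(
  steps=[0,0,0,0.02,0.028,0,-1,0,0,0,0.03,0.025,0,-1,0,0,0,0.033,0.02,0,-1,0,0,0,0.035,0.013,0,-1,0,0,0,0.02,0.003,0,-1],
)

```text
time: 11.1
tcp_pos: [552.0, 176.8, 48.4]
tcp_rot: [-0.288, -3.128, -0.0]
ft_force: [-2.7, -1.9, -0.6]
opening: 0.1
```

apply_moves(
  steps=[0,0,0,0.01,0,0,-1,0,0,0,0.007,-0.001,0,-1],
)

```text
time: 11.35
tcp_pos: [556.5, 176.4, 48.5]
tcp_rot: [-0.289, -3.128, -0.001]
ft_force: [-2.4, 1.3, -0.2]
opening: 0.2
```

```bash
python3 - <<'E'
from h import *
s=robot.sense();print(s['tcp_pos'],s['ft_force'],tobox(s['tcp_pos']))
crop("side",145,130,320,290,4,"pics/s8.png")
E
```

```text
[556.54947712 176.42225154  48.53955133] [-2.43123127  1.25348669 -0.17208596] [-51.97280841 113.48339542]
```

View pics/s8.png

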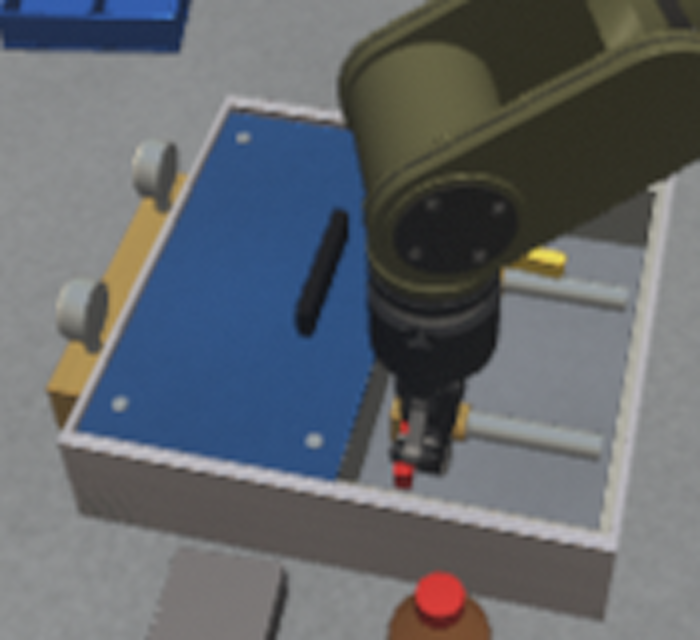

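Almost there; I'll push in small steps along box +x until the force rises.

apply_moves(
  steps=[0,0,0,0.007,-0.001,0,-1,0,0,0,0.006,-0.001,0,-1],
)

```text
time: 11.65
tcp_pos: [560.5, 175.6, 48.8]
tcp_rot: [0.288, 3.128, 0.001]
ft_force: [-0.5, 1.9, -0.8]
opening: 0.2
```

apply_moves(
  steps=[0,0,0,0.005,-0.001,0,-1,0,0,0,0,0,0,-1],
)

```text
time: 11.9
tcp_pos: [561.9, 175.3, 48.8]
tcp_rot: [-0.289, -3.128, -0.0]
ft_force: [-3.7, 2.7, 1.6]
opening: 0.3
```

apply_moves(
  steps=[0,0,0,0.005,-0.001,0,-1,0,0,0,0,0,0,-1],
)

```text
time: 12.15
tcp_pos: [562.1, 175.3, 48.7]
tcp_rot: [-0.288, -3.125, -0.0]
ft_force: [-7.6, 4.0, 4.4]
opening: -0.1
```

It's at the stop: box x ≈ -46 as predicted, with the force rising. One last nudge, then I'll back off, rise, and check.

apply_moves(
  steps=[0,0,0,0.005,-0.001,0,-1,0,0,0,0,0,0,-1],
)

```text
time: 12.4
tcp_pos: [562.2, 175.3, 48.6]
tcp_rot: [-0.288, -3.121, -0.0]
ft_force: [-11.9, 4.1, 7.6]
opening: -0.3
```

apply_moves(
  steps=[0,0,0,-0.04,0.006,0,-1,0,0,0,-0.06,0.011,0,-1,0,0,0,0,0,0.12,-1,0,0,0,0,0,0.15,-1,0,0,0,0,0,0.15,-1,0,0,0,-0.05,0.15,0.1,-1,0,0,0,-0.1,0.18,0,-1,0,0,0,-0.1,0.18,0,-1,0,0,0,-0.1,0.18,0,-1,0,0,0,-0.1,0.18,0,-1],
)

```text
time: 13.65
tcp_pos: [398.4, 441.8, 204.8]
tcp_rot: [0.288, 3.127, 0.001]
ft_force: [1.2, 0.1, 0.2]
opening: 0.1
```

apply_moves(
  steps=[0,0,0,-0.1,0.18,0,-1,0,0,0,0,0.18,0,-1,0,0,0,0,0,0,-1],
)

```text
time: 14.02
tcp_pos: [368.4, 551.0, 203.7]
tcp_rot: [0.282, 3.129, -0.0]
ft_force: [-0.4, -0.4, 0.2]
opening: 0.2
```

```bash
python3 - <<'E'
from h import *
s=robot.sense();print(s['tcp_pos'],s['ft_force'])
crop("side",145,130,320,290,4,"pics/s9.png")
crop("top",150,115,310,275,3.75,"pics/t9.png")
cv2.imwrite("pics/t9f.png",snapshot("top")[:,:,::-1])
E
```

```text
[368.40373476 550.95042587 203.71239331] [-0.41146163 -0.35270636  0.21820087]
```

View pics/s9.png

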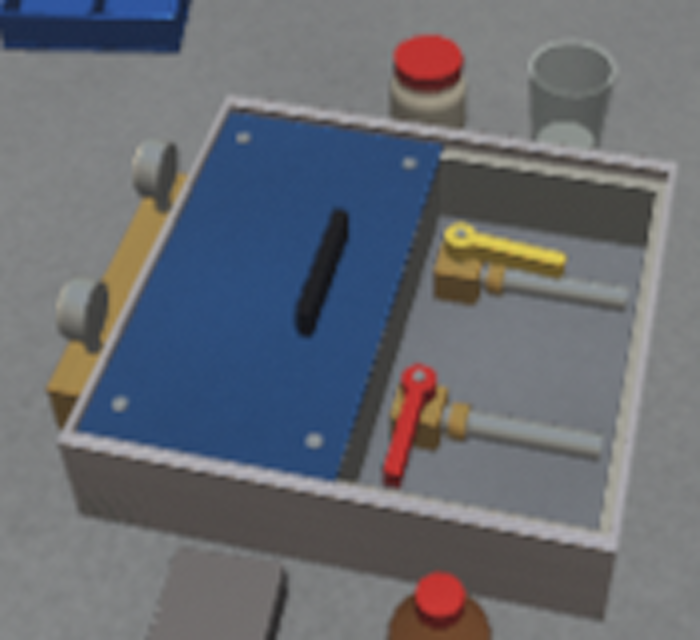

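View pics/t9.png

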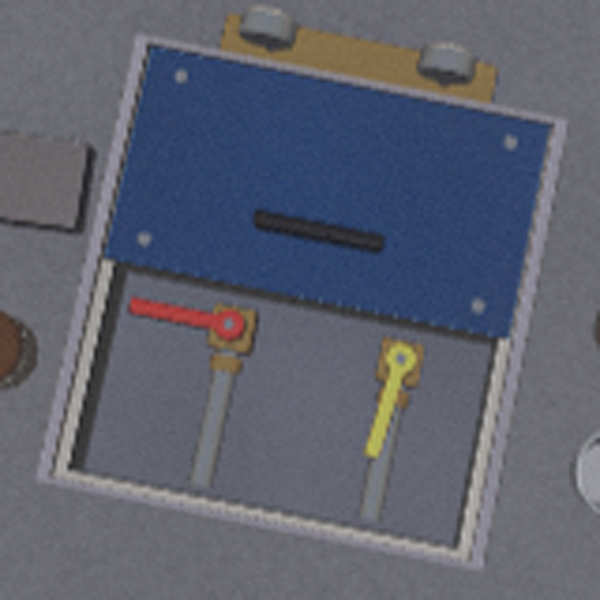

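View pics/t9f.png

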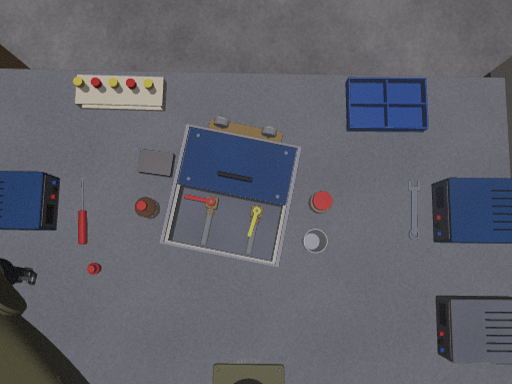

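The red handle runs from (230,324) to (131,304), parallel to the cover edge and square to its pipe. Yellow, the cover and the bystanders look unchanged, and the arm is clear.

```bash
python3 -c "
from bench import ticket
print(ticket.close_job())"
```

```text
the job is handed in; nothing more can be done
None
```

The cover is open against its rear stop and the red handle is fully shut. I handed the job in at about 14 s of the 54 s allowed.

- **Cover:** I slid it back by the front face of its bar. At the end it stopped moving while the force rose to about 12 N. The picture puts the bar at box x ≈ 49, so the cover is at about +84 and still flat in its guides.
- **Red handle:** I pushed it clockwise until it stalled at its stop, at about 12 N. The final picture shows it straight across its pipe, parallel to the cover's edge within about 0.01 rad.
- **Everything else:** The yellow handle is at the same pixels as before. By eye, the bottle, jar, beaker, wrench, screwdriver, stopper and case have not moved. The arm ended well clear, at about 200 mm height.

No checks failed. The side camera's fixes on the handle pivots differed from the top camera's by about 4–5 mm, so I relied mainly on the top view and on contact forces.

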